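Rock the jammed tube block out of the dry bath

TASK

The aluminium tube block is jammed in the well of the switched-off dry bath: take it by its black handle and rock it gently from side to side, leaning it first toward the red switch and then away from it, and so on until it frees. The bath is loose, so do not pull the block straight out: the bath must stay standing on the bench where it is, and the things around must be left alone. Finish while still holding the block, upright and still, just clear of the bath (two or three centimetres) straight above its well.

Things in the scene. Friction and masses are not known exactly. Their poses are not given: they have to be found in the camera images.
- bath: Dry bath: white housing 150 (x) by 180 mm (y), top face 62 mm above the bench, 2.2 kg, loose on rubber feet; a small dark display and three keys along its -x edge. Origin on the bench under the middle of the well; the housing reaches x = -87 to +63, y = -90 to +90 mm of it. z up, +y toward the red switch. A straight pull on the block (about 32 N needed) lifts the whole bath instead.
- bath_well (a point): Middle of the well's mouth, in the bath's top face, 62 mm above the bench. The well is 68 mm in x by 59 mm in y, its floor 32 mm below this point. Axes as the bath's.
- strip_a (a point): Where a rubber-lined spring strip in the well's +y wall (switch side) squeezes the seated block's side: 26 mm to +y of the well's middle, 48 mm above the bench. It resists sliding with about 16 N and yields sideways by 4 mm. Leaning the block about this point slides its other side up strip b, and it stays up; a side is out of its strip once it has risen 15 mm.
- strip_b (a point): The like strip in the -y wall, 26 mm to -y of the well's middle, 48 mm above the bench. Leaning the block about this point slides its other side up strip a.
- block: Tube block: aluminium, 64 (x) by 52 (y) by 42 mm high, about 0.4 kg, six 11 mm holes in the top, black handle above. Origin: middle of its underside; axes along the bath's when seated. Seated, its underside is 30 mm and its top face 72 mm above the bench. Play to the well's walls: 2 mm each way in x, 3.5 mm in y; it can lean about 0.2 rad toward +y or -y in the well, hardly toward x.
- block_handle (a point): Centre of the block's black handle bar, 69 mm above the block's underside: the bar is 46 mm long (block x), 14 mm thick (block y: pinch it across this thickness, from above) and 30 mm high, on two steel posts that leave 12 mm free under the bar. The bar's top is 114 mm above the bench when the block is seated.
- bath_switch (a point): The red rocker switch on the top face of the bath, at the +y side, 70 mm from the middle of the well.
- cup_white: White specimen cup, 65 mm across, 64 mm high, loose bystander; origin under its middle.
- reagent_b: White bottle with a blue cap, 48 mm across, 98 mm high, loose bystander; origin under its middle.
- dropper_c: Small white bottle with a red cap, 33 mm across, 72 mm high, loose bystander; origin under its middle.
- lab_timer: White lab timer, 64 x 64 x 18 mm, lying flat, loose bystander; origin under its middle.
Mind the look-alikes: they are no part of the job. Leave any pink or purple look-alike of the block alone.

How it is judged:
By the outcome, as a careful person would: the job done as asked, in the order asked, and still so for the second after the job is handed in, while the arm keeps its last pose, push and grip.
It also fails if it takes over 38 s, if anything falls off the work surface, if the arm or the gripper's body presses on something with over 40 N, if the wrist force passes 120 N, or if a joint passes its speed limit or range.

ROBOT

A 6-joint arm with a two-finger parallel gripper is mounted at the origin on a cart in front of the work surface, level with it; the furniture and walls round the work are solid. World frame = base frame: x ahead of the robot, y to its left, z up, the work surface at z = 0. Lengths are in mm, angles in rad, forces in N, time in s.
With the tool pointing down it reaches from about 350 to 975 mm from the base axis. Payload 7.1 kg.
Tool frame: the origin (TCP) lies between the finger pads; the fingertips stand 8 mm ahead of it and the grasp point (between the pads) lies 11 mm behind it; x points along the fingers, y is the direction in which the jaws open and shut, and the axes are right-handed (so a half turn about x gives the same grasp; the last joint's range is limited). The gripper opens to 88 mm and grips with 3 to 60 N. Pads are 20 mm wide; open, the fingers measure 115 mm over their backs; the gripper's body (75 mm by 178 mm) begins 61 mm behind the grasp point.
Start: joints at [-1.275, 0.423, 1.63, -0, 1.089, -0.019], TCP at [193.534, -594.264, 230.675] pointing down, gripper open.
Joint ranges: [-3, 3], [-0.9, 2.11], [0.09, 2.58], [-1.31, 4.45], [0.11, 2.69], [-2.54, 2.54]. Speed limits (rad/s): [2.39, 2.39, 3.01, 3.14, 3.14, 3.14].

INTERFACE

Orientations are given as a rotation vector (axis times angle).
In Python, from workcell import ctrl gives the robot as it stands.
- The arm moves only by the tool apply_moves, never from a script. Its argument "increments" is a list of rows, each an object with "gripper": the opening in per cent of the stroke, from 0 (shut) to 100 (fully open); "delta_pos": the shift along the tool's x, y, z in cm, a list of three; "dr": the turn, a rotation vector about the tool's x, y, z in rad, a list of three. In form: [{"gripper": gripper, "delta_pos": [dx, dy, dz], "dr": [ax, ay, az]}, ...]. A call has exactly 5 rows; each row shifts and turns the commanded pose from where the row before left it, along the tool's axes as they then stand; what a row does not reach is not made up. A row lasts 1/12 s, in which the tool goes at most 41.7 mm and 7.16 degrees, less where a joint would pass 70% of its speed; a pose out of reach is approached as far as the arm can. A call with a gripper value outside its range is refused whole. The fingers move at their own pace and stop on an object; the grip force is fixed at half the most. Time passes only in rows, so rows that do not move let the fingers close, or fill a call up. It gives the time, the measured TCP pose, the force and the opening at its end, in the units of the state.
- ctrl.get_obs(): the state, without advancing time (a new reading comes with each control period).
- ctrl.get_image(name): name is "scene" or "top"; returns a dict with "img" (400x640x3 uint8, red, green, blue), "range_z" (400x640 float32, mm along the optical axis (not along the pixel's ray), 0 where there is no reading), "mtx" (3x3 intrinsics, pixels), "rvec" (rotation vector, rad) and "tvec" (3), from world to camera coordinates, as OpenCV has them. Camera axes: x right, y down, z forward; pixel columns grow to the right and rows downward; lengths in mm; the calibration is good to about 2 mm. A picture is of the moment at which its call begins.
- ctrl.close_job(): hands the job in, once; it reports no verdict.
The state is a dict: "t": time; "qpos": joint angles; "qvel": joint speeds; "joint_torque": joint torques, N m; "ee_pos": TCP position; "orientation": TCP orientation; "ft_force": force on the tool from outside, world axes, zero at the start; "moment": the same for the moment, N m; "width": finger opening in mm.
Only numpy, scipy, OpenCV 4.12 (cv2) and the standard library are available. Lean on these libraries where they do the work, as an engineer would, in place of code of your own. Each camera call takes 0.05 s, during which the arm holds its last target. There are 200 camera calls.

## Working session

There is one attempt and no reset: what is moved stays moved. The work goes in short steps, Python scripts to look and compute and a tool call to move; the robot and the scene stay as the last step left them, time stands still between calls to the robot, and variables do not carry over. Pictures are saved under pics/ and viewed, about 8 in all and at most 12, crops included, and the job is handed in when it is done.

Besides the shell and the picture viewer there is one more tool, called after ">>>" as name([rows], argument=value, ...), one row to a line, values as JSON. apply_moves: Moves the arm, as the interface text tells. Its arguments: {"type":"object","properties":{"increments":{"type":"array","items":{"type":"object","properties":{"gripper":{"type":"number"},"delta_pos":{"type":"array","items":{"type":"number"}},"dr":{"type":"array","items":{"type":"number"}}}}}},"required":["increments"]}

```bash
mkdir -p pics; ls
cat > h.py <<'E'
import numpy as np, cv2
from workcell import ctrl
def cam(n):
    d=ctrl.get_image(n); d['R']=cv2.Rodrigues(np.array(d['rvec'],float))[0]; return d
def pts(d):
    z=d['range_z']; v,u=np.mgrid[:400,:640]; K=d['mtx']
    P=np.stack([(u-K[0,2])/K[0,0]*z,(v-K[1,2])/K[1,1]*z,z],-1)
    W=(P-np.ravel(d['tvec']))@d['R']; W[z<=0]=np.nan; return W
def proj(d,X):
    return cv2.projectPoints(np.array(X,float).reshape(-1,1,3),np.array(d['rvec'],float),np.array(d['tvec'],float),d['mtx'],None)[0][:,0]
def save(d,n): cv2.imwrite('pics/'+n,d['img'][:,:,::-1])
E
python3 - <<'E'
from h import *
for n in('scene','top'):
    d=cam(n);save(d,n+'0.png');np.savez(n+'0.npz',**d);print(n,-d['R'].T@np.ravel(d['tvec']),d['R'][2])
print(ctrl.get_obs())
E
```

```text
pics
scene [115.110873   633.81692031 546.14420715] [ 0.46070568 -0.7417789  -0.48735443]
top [ 298.27866009  -82.07451868 1413.29974387] [ 0.20783269  0.00922629 -0.97812088]
{'t': 0.1, 'qpos': array([-1.27497511e+00,  4.23749963e-01,  1.63061525e+00,  2.34614324e-05,
        1.08861029e+00, -1.89681073e-02]), 'qvel': array([-0.00106563, -0.00069814, -0.00153064, -0.00031876, -0.00146963,
       -0.0006949 ]), 'joint_torque': array([ 3.01879454e-04, -5.45614707e+01, -2.74323481e+01,  6.45539956e-02,
        1.88339112e-02, -3.24895575e-05]), 'ee_pos': array([ 193.41418144, -593.79572798,  229.98779721]), 'orientation': array([ 2.05189894,  0.32709398, -2.05225264]), 'ft_force': array([-0.08148059,  0.24522611,  0.26428263]), 'moment': array([-0.02269923, -0.02027133, -0.05235706]), 'width': 87.896197275973}
```

View pics/scene0.png

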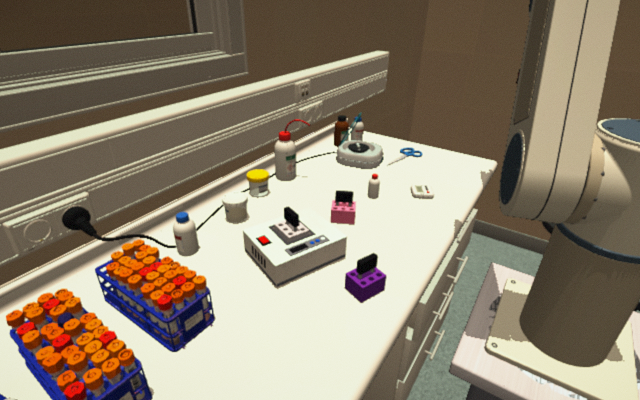

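View pics/top0.png

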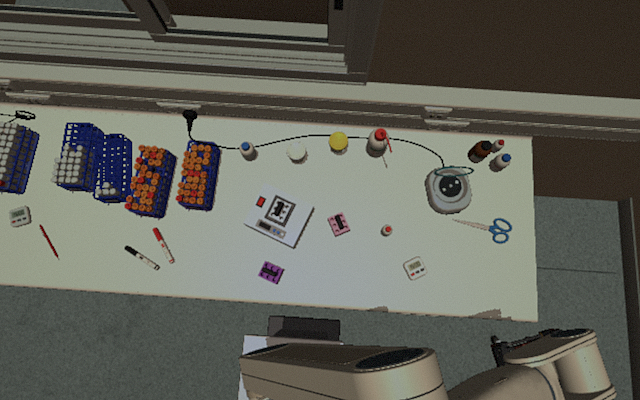

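The grey block with the black handle sits in the white bath (scene 291,217; top 282,209), next to the red switch (scene 264,240; top 261,201). The look-alikes are pink (scene 343,207; top 339,222) and purple (scene 366,277; top 271,271). Only the grey one is in the well, so that is the target. I'll confirm it in a crop and measure it.

Run:
```python
from h import *
out=[]
for n,(x0,x1,y0,y1) in {'scene':(235,355,195,290),'top':(235,325,175,255)}.items():
    d=dict(np.load(n+'0.npz'));W=pts(d);im=d['img'].astype(int)
    m=np.zeros((400,640),bool);m[y0:y1,x0:x1]=1
    z=W[...,2]
    r=m&(im[...,0]>120)&(im[...,1]<80)&(im[...,2]<80)
    print(n,'switch',np.nanmedian(W[r],0),r.sum())
    top=m&(abs(z-62)<6)
    q=W[top][:,:2].astype(np.float32); print(' top z',np.nanmedian(z[top]),len(q), cv2.minAreaRect(q))
    hh=m&(z>92)&(z<130)
    q=W[hh]; print(' handle',len(q),np.nanmedian(q,0),np.percentile(q[:,2],[5,50,95]),cv2.minAreaRect(q[q[:,2]>106][:,:2].astype(np.float32)))
    bl=m&(z>68)&(z<78); print(' blk',bl.sum(),np.nanmedian(W[bl],0),cv2.minAreaRect(W[bl][:,:2].astype(np.float32)))
    out.append(cv2.resize(d['img'][y0:y1,x0:x1,::-1],(395,380),interpolation=cv2.INTER_CUBIC))
cv2.imwrite('pics/crop.png',np.hstack(out))
```

```text
scene switch [515.79968885 -94.04886782  24.52828314] 317
 top z 61.691933816196375 3099 ((562.7686157226562, 67.5447998046875), (304.761962890625, 275.6573181152344), 31.1328182220459)
 handle 178 [541.48654135  80.64557583 108.46253594] [ 93.86255083 108.46253594 114.18597869] ((546.6216430664062, 75.81671142578125), (14.737086296081543, 48.29969787597656), 68.7193374633789)
 blk 355 [534.12203423  79.61681521  71.26822463] ((529.3837280273438, 6.433990478515625), (272.1316223144531, 69.14973449707031), 76.45680236816406)
top switch [572.77614244 136.44753944  67.72438181] 28
 top z 62.3385019950373 2141 ((537.1658935546875, 77.86972045898438), (181.46014404296875, 150.52508544921875), 68.28736114501953)
 handle 81 [546.63522858  71.94282076 113.19389123] [ 98.67041023 113.19389123 118.1699636 ] ((547.4552612304688, 73.3196792602539), (14.363045692443848, 44.6142692565918), 67.19302368164062)
 blk 233 [546.92820917  73.03778904  71.489635  ] ((537.0501708984375, 74.39714050292969), (184.45074462890625, 138.17538452148438), 64.0315170288086)
```

View pics/crop.png

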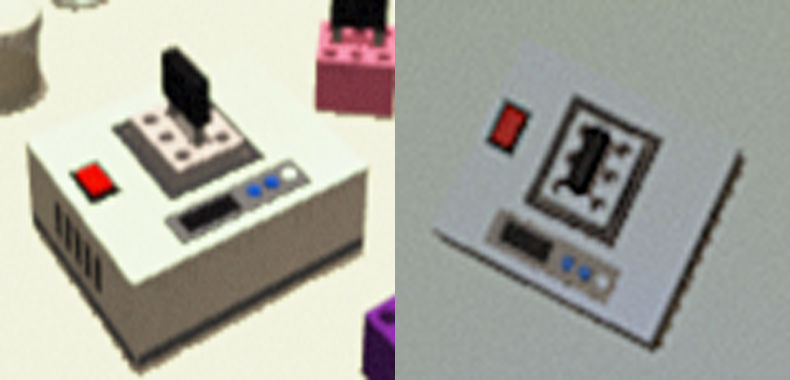

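```bash
cat >> h.py <<'E'
from scipy.spatial.transform import Rotation as Rn
def Rt(yaw,lean=0):
    "tool with x down, y at yaw; lean>0 tips the top toward +y(tool y at yaw)"
    c,s=np.cos(yaw),np.sin(yaw); y=np.array([c,s,0]);x=np.array([0,0,-1.]); R=np.c_[x,y,np.cross(x,y)]
    ax=np.cross([0,0,1.],y); return Rn.from_rotvec(ax*lean)*Rn.from_matrix(R)
def plan(p0,R0,p1,R1,n):
    "equal rows from pose 0 to pose 1"
    dr=(R0.inv()*R1).as_rotvec()/n; p=np.array(p0,float);R=R0
    st=(np.array(p1)-p)/n; rows=[]
    for i in range(n):
        rows.append((np.round(R.inv().apply(st)/10,2).tolist(),np.round(dr,3).tolist())); p=p+st;R=R*Rn.from_rotvec(dr)
    return rows
def show(rows): 
    for r in rows: print(r)
def now():
    o=ctrl.get_obs(); return o,np.array(o['ee_pos']),Rn.from_rotvec(o['orientation'])
E
python3 - <<'E'
from h import *
o,p,R=now(); print(np.round(R.as_matrix(),3))
y=R.as_matrix()[:,1]; print('yaw0',np.degrees(np.arctan2(y[1],y[0])))
d=dict(np.load('top0.npz'));W=pts(d);r=np.hypot(W[...,0],W[...,1]);m=(r>380)&(r<800)&(W[...,1]<200)&(W[...,1]>-700)&(W[...,2]>90)&(W[...,0]>150)
v,u=np.where(m);import collections
print(collections.Counter([(int(a)//40*40,int(b)//40*40) for a,b in zip(u,v)]),np.nanmax(W[m],0))
for yw in (68,68-180): 
  print(yw); show(plan([193.4,-593.8,230],R,[548,73.5,200],Rt(np.radians(yw)),20)[:1])
E
```

```text
[[-0.     0.31  -0.951]
 [ 0.001 -0.951 -0.31 ]
 [-1.    -0.001 -0.   ]]
yaw0 -71.96452278003255
Counter({(520, 360): 1583, (480, 360): 1273, (560, 360): 1272, (560, 320): 1168, (520, 320): 1104, (480, 320): 512, (600, 360): 330, (240, 200): 59, (440, 360): 58, (240, 120): 24, (280, 200): 24, (360, 120): 18, (600, 320): 8, (400, 160): 1}) [759.65172275 199.23198504 760.75142468]
68
([0.15, -2.62, -2.72], [-0.122, -0.0, 0.0])
-112
([0.15, -2.62, -2.72], [0.035, 0.0, 0.0])
```

Run:
```python
from h import *
o,p,R=now(); show(plan(p,R,[548,73.5,200],Rt(np.radians(68)),20))
```

```text
([0.15, -2.62, -2.72], [-0.122, -0.0, 0.0])
([0.15, -2.27, -3.02], [-0.122, -0.0, 0.0])
([0.15, -1.89, -3.27], [-0.122, -0.0, 0.0])
([0.15, -1.48, -3.48], [-0.122, -0.0, 0.0])
([0.15, -1.04, -3.63], [-0.122, -0.0, 0.0])
([0.15, -0.59, -3.73], [-0.122, -0.0, 0.0])
([0.15, -0.13, -3.78], [-0.122, -0.0, 0.0])
([0.15, 0.33, -3.76], [-0.122, -0.0, 0.0])
([0.15, 0.79, -3.7], [-0.122, -0.0, 0.0])
([0.15, 1.23, -3.57], [-0.122, -0.0, 0.0])
([0.15, 1.66, -3.4], [-0.122, -0.0, 0.0])
([0.15, 2.06, -3.17], [-0.122, -0.0, 0.0])
([0.15, 2.43, -2.89], [-0.122, -0.0, 0.0])
([0.15, 2.76, -2.58], [-0.122, -0.0, 0.0])
([0.15, 3.06, -2.22], [-0.122, -0.0, 0.0])
([0.15, 3.3, -1.83], [-0.122, -0.0, 0.0])
([0.15, 3.5, -1.42], [-0.122, -0.0, 0.0])
([0.15, 3.65, -0.98], [-0.122, -0.0, 0.0])
([0.15, 3.74, -0.53], [-0.122, -0.0, 0.0])
([0.15, 3.78, -0.07], [-0.122, -0.0, 0.0])
```

>>> apply_moves([
  {"gripper":100,"delta_pos":[0.15,-2.62,-2.72],"dr":[-0.122,0,0]},
  {"gripper":100,"delta_pos":[0.15,-2.27,-3.02],"dr":[-0.122,0,0]},
  {"gripper":100,"delta_pos":[0.15,-1.89,-3.27],"dr":[-0.122,0,0]},
  {"gripper":100,"delta_pos":[0.15,-1.48,-3.48],"dr":[-0.122,0,0]},
  {"gripper":100,"delta_pos":[0.15,-1.04,-3.63],"dr":[-0.122,0,0]},
])

```text
t: 0.52
ee_pos: [282.5, -425.7, 222.8]
orientation: [1.664, 0.835, -1.664]
ft_force: [0.3, 0.0, 0.3]
width: 87.9
```

>>> apply_moves([
  {"gripper":100,"delta_pos":[0.15,-0.59,-3.73],"dr":[-0.122,0,0]},
  {"gripper":100,"delta_pos":[0.15,-0.13,-3.78],"dr":[-0.122,0,0]},
  {"gripper":100,"delta_pos":[0.15,0.33,-3.76],"dr":[-0.122,0,0]},
  {"gripper":100,"delta_pos":[0.15,0.79,-3.7],"dr":[-0.122,0,0]},
  {"gripper":100,"delta_pos":[0.15,1.23,-3.57],"dr":[-0.122,0,0]},
])

```text
t: 0.93
ee_pos: [371.4, -259.0, 215.5]
orientation: [1.231, 1.195, -1.232]
ft_force: [1.7, -0.2, 0.2]
width: 87.9
```

>>> apply_moves([
  {"gripper":70,"delta_pos":[0.15,1.66,-3.4],"dr":[-0.122,0,0]},
  {"gripper":70,"delta_pos":[0.15,2.06,-3.17],"dr":[-0.122,0,0]},
  {"gripper":70,"delta_pos":[0.15,2.43,-2.89],"dr":[-0.122,0,0]},
  {"gripper":70,"delta_pos":[0.15,2.76,-2.58],"dr":[-0.122,0,0]},
  {"gripper":70,"delta_pos":[0.15,3.06,-2.22],"dr":[-0.122,0,0]},
])

```text
t: 1.35
ee_pos: [460.4, -92.2, 208.0]
orientation: [0.772, 1.429, -0.772]
ft_force: [-0.7, -0.3, 0.3]
width: 61.8
```

>>> apply_moves([
  {"gripper":70,"delta_pos":[0.15,3.3,-1.83],"dr":[-0.122,0,0]},
  {"gripper":70,"delta_pos":[0.15,3.5,-1.42],"dr":[-0.122,0,0]},
  {"gripper":70,"delta_pos":[0.15,3.65,-0.98],"dr":[-0.122,0,0]},
  {"gripper":70,"delta_pos":[0.15,3.74,-0.53],"dr":[-0.122,0,0]},
  {"gripper":70,"delta_pos":[0.15,3.78,-0.07],"dr":[-0.122,0,0]},
])

```text
t: 1.77
ee_pos: [549.3, 74.5, 200.4]
orientation: [0.298, 1.551, -0.299]
ft_force: [1.0, -0.6, 0.5]
width: 61.4
```

Run:
```python
from h import *
d=cam('scene');t=cam('top')
o,p,R=now(); print(o['t'],p,o['qpos'],o['ft_force'],o['width']); y=R.as_matrix()[:,1]; print(np.degrees(np.arctan2(y[1],y[0])),R.as_matrix()[:,0])
a=d['img'][130:330,210:410,::-1];b=t['img'][140:280,210:350,::-1]
cv2.imwrite('pics/above.png',np.hstack([cv2.resize(a,(400,400)),cv2.resize(b,(400,400))]))
show(plan(p,R,[547.5,73.5,88],Rt(np.radians(68)),5))
```

```text
1.8667 [551.08507441  76.7172343  200.3724103 ] [ 1.16487076e-01  3.60878006e-01  1.80838920e+00  9.96655479e-04
  9.70744332e-01 -1.07597399e+00] [ 0.78602069 -1.62265547  0.06092723] 61.533848921342766
68.29081999164177 [ 0.00147503  0.00100076 -0.99999841]
([2.25, -0.09, -0.05], [0.001, 0.0, -0.0])
([2.25, -0.09, -0.04], [0.001, 0.0, -0.0])
([2.25, -0.09, -0.04], [0.001, 0.0, -0.0])
([2.25, -0.09, -0.04], [0.001, 0.0, -0.0])
([2.25, -0.09, -0.04], [0.001, 0.0, -0.0])
```

View pics/above.png

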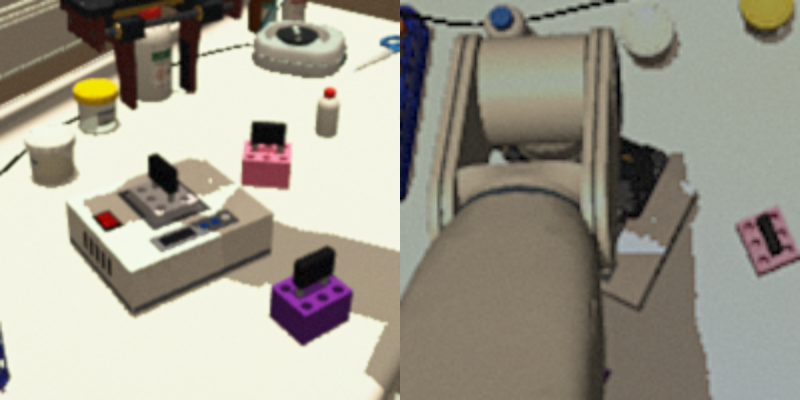

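The scene view (crop about 160,175) shows the grey handle standing free with the open gripper above it. Next I'll go partway down, let it settle, and check.

>>> apply_moves([
  {"gripper":70,"delta_pos":[2.5,0,0],"dr":[0,0,0]},
  {"gripper":70,"delta_pos":[2.5,0,0],"dr":[0,0,0]},
  {"gripper":70,"delta_pos":[1.0,0,0],"dr":[0,0,0]},
  {"gripper":70,"delta_pos":[0,0,0],"dr":[0,0,0]},
  {"gripper":70,"delta_pos":[0,0,0],"dr":[0,0,0]},
])

```text
t: 2.28
ee_pos: [548.6, 72.1, 140.6]
orientation: [0.304, 1.551, -0.305]
ft_force: [0.6, 0.6, 0.1]
width: 61.6
```

Run:
```python
from h import *
d=cam('scene')
o,p,R=now(); print(o['t'],p,o['qvel'],o['ft_force'],o['width']); y=R.as_matrix()[:,1]; print(np.degrees(np.arctan2(y[1],y[0])),R.as_matrix()[:,0])
W=pts(d);z=W[...,2]
m=np.zeros((400,640),bool);m[195:290,235:355]=1
hh=m&(z>106)&(z<116)&(np.hypot(W[...,0]-547,W[...,1]-74)<40);q=W[hh];print(len(q),cv2.minAreaRect(q[:,:2].astype(np.float32)) if len(q)>5 else '')
cv2.imwrite('pics/mid.png',cv2.resize(d['img'][150:290,220:380,::-1],(640,560)))
show(plan(p,R,[547.5,73.5,90],Rt(np.radians(68)),3))
```

```text
2.3333 [549.3069818   72.18423387 141.34714094] [ 0.00330459 -0.01681831 -0.01129532  0.00256081 -0.00463934 -0.00088388] [0.58683315 0.50935537 0.18201257] 61.458377397959424
67.78412908309161 [ 3.94203503e-04  1.87906102e-05 -9.99999922e-01]
104 ((545.5342407226562, 76.80804443359375), (14.833868980407715, 46.56990051269531), 64.6039810180664)
([1.71, 0.02, -0.07], [-0.001, 0.0, -0.0])
([1.71, 0.02, -0.07], [-0.001, 0.0, -0.0])
([1.71, 0.02, -0.07], [-0.001, 0.0, -0.0])
```

View pics/mid.png

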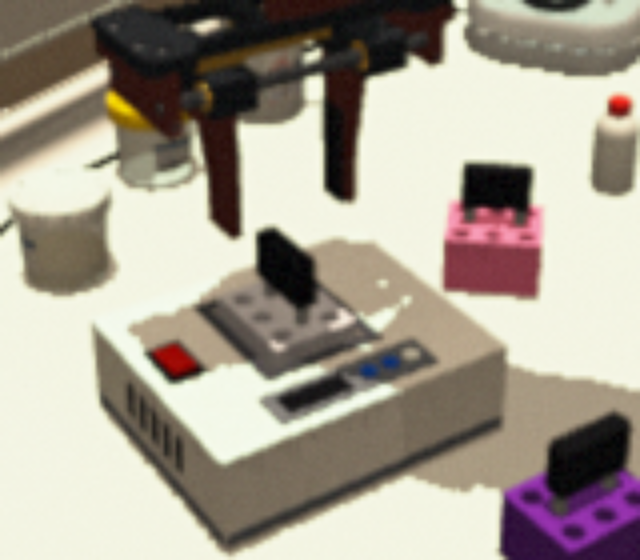

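The gripper straddles the handle in line (fingers at crop 225,190 and 340,160; handle at 285,265). Going down.

>>> apply_moves([
  {"gripper":70,"delta_pos":[1.8,0.07,-0.1],"dr":[0,0,0]},
  {"gripper":70,"delta_pos":[1.8,0.07,-0.1],"dr":[0,0,0]},
  {"gripper":70,"delta_pos":[1.5,0,0],"dr":[0,0,0]},
  {"gripper":70,"delta_pos":[0,0,0],"dr":[0,0,0]},
  {"gripper":30,"delta_pos":[0,0,0],"dr":[0,0,0]},
])

```text
t: 2.75
ee_pos: [548.1, 74.4, 90.5]
orientation: [0.304, 1.549, -0.304]
ft_force: [0.1, -0.7, -0.1]
width: 57.4
```

>>> apply_moves([
  {"gripper":20,"delta_pos":[0,0,0],"dr":[0,0,0]},
  {"gripper":18,"delta_pos":[0,0,0],"dr":[0,0,0]},
  {"gripper":17,"delta_pos":[0,0,0],"dr":[0,0,0]},
  {"gripper":10,"delta_pos":[0,0,0],"dr":[0,0,0]},
  {"gripper":0,"delta_pos":[0,0,0],"dr":[0,0,0]},
])

```text
t: 3.17
ee_pos: [548.0, 74.7, 90.3]
orientation: [0.304, 1.549, -0.303]
ft_force: [0.1, -0.2, 0.2]
width: 25.1
```

>>> apply_moves([
  {"gripper":0,"delta_pos":[0,0,0],"dr":[0,0,0]},
  {"gripper":0,"delta_pos":[0,0,0],"dr":[0,0,0]},
  {"gripper":0,"delta_pos":[0,0,0],"dr":[0,0,0]},
  {"gripper":0,"delta_pos":[0,0,0],"dr":[0,0,0]},
  {"gripper":0,"delta_pos":[0,0,0],"dr":[0,0,0]},
])

```text
t: 3.58
ee_pos: [547.6, 74.2, 89.9]
orientation: [0.303, 1.55, -0.304]
ft_force: [-2.6, -3.6, 5.2]
width: 13.7
```

Run:
```python
from h import *
o,p,R=now(); print(o['t'],p,o['ft_force'],o['moment'],o['width'],R.as_matrix())
```

```text
3.5833 [547.58947753  74.24400043  89.90566855] [-2.59896489 -3.55236266  5.24758183] [-0.72817387  0.15233914  0.21725083] 13.7440308088148 [[-2.23481733e-04  3.76766474e-01  9.26308250e-01]
 [-6.18210523e-04  9.26308044e-01 -3.76766540e-01]
 [-9.99999784e-01 -6.56853947e-04  2.59080726e-05]]
```

Gripped: opening 13.7 mm, side force about 4 N. Next I'll compute the rocking rows about the strips.

```bash
cat >> h.py <<'E'
def rock(p,R,piv,dth,n):
    "rows turning the tool about a fixed world point piv; dth<0 about tool z = lean toward +y"
    rows=[];q=Rn.from_rotvec(R.apply([0,0,dth/n]))
    for i in range(n):
        p2=piv+q.apply(p-piv); rows.append((np.round(R.inv().apply(p2-p)/10,3).tolist(),round(dth/n,4))); p=p2;R=q*R
    return rows,p,R
E
python3 - <<'E'
from h import *
o,p,R=now(); a=p+R.apply([p[2]-48,26,0]); b=p+R.apply([p[2]-48,-26,0]); np.savez('piv.npz',a=a,b=b,p=p,R=R.as_matrix())
print(a,b)
for piv,d,n in((a,-.12,5),(b,.24,10),(a,-.24,10),(b,.24,10),(a,-.12,5)):
    r,p,R=rock(p,R,piv,d,n); print('--',p);show(r)
E
```

```text
[557.37604071  98.30210305  47.98293085] [537.78418404  50.13408476  48.01708726]
-- [549.55064612  79.06587073  92.71340841]
([-0.061, 0.101, -0.0], -0.024)
([-0.061, 0.101, -0.0], -0.024)
([-0.061, 0.101, 0.0], -0.024)
([-0.061, 0.101, -0.0], -0.024)
([-0.061, 0.101, 0.0], -0.024)
-- [545.21028648  68.39519974  98.85647824]
([-0.06, -0.116, 0.0], 0.024)
([-0.06, -0.116, -0.0], 0.024)
([-0.06, -0.116, 0.0], 0.024)
([-0.06, -0.116, 0.0], 0.024)
([-0.06, -0.116, -0.0], 0.024)
([-0.06, -0.116, 0.0], 0.024)
([-0.06, -0.116, -0.0], 0.024)
([-0.06, -0.116, 0.0], 0.024)
([-0.06, -0.116, -0.0], 0.024)
([-0.06, -0.116, -0.0], 0.024)
-- [550.11495076  80.45410509 105.07296332]
([-0.061, 0.131, 0.0], -0.024)
([-0.061, 0.131, -0.0], -0.024)
([-0.061, 0.131, 0.0], -0.024)
([-0.061, 0.131, 0.0], -0.024)
([-0.061, 0.131, 0.0], -0.024)
([-0.061, 0.131, 0.0], -0.024)
([-0.061, 0.131, -0.0], -0.024)
([-0.061, 0.131, 0.0], -0.024)
([-0.061, 0.131, -0.0], -0.024)
([-0.061, 0.131, -0.0], -0.024)
-- [544.65150655  67.0222482  111.21799114]
([-0.06, -0.146, -0.0], 0.024)
([-0.06, -0.146, 0.0], 0.024)
([-0.06, -0.146, -0.0], 0.024)
([-0.06, -0.146, -0.0], 0.024)
([-0.06, -0.146, 0.0], 0.024)
([-0.06, -0.146, -0.0], 0.024)
([-0.06, -0.146, 0.0], 0.024)
([-0.06, -0.146, -0.0], 0.024)
([-0.06, -0.146, 0.0], 0.024)
([-0.06, -0.146, 0.0], 0.024)
-- [547.59504225  74.25939396 114.80580228]
([-0.06, 0.161, -0.0], -0.024)
([-0.06, 0.161, 0.0], -0.024)
([-0.06, 0.161, -0.0], -0.024)
([-0.06, 0.161, -0.0], -0.024)
([-0.06, 0.161, -0.0], -0.024)
```

>>> apply_moves([
  {"gripper":0,"delta_pos":[-0.06,0.1,0],"dr":[0,0,-0.024]},
  {"gripper":0,"delta_pos":[-0.06,0.1,0],"dr":[0,0,-0.024]},
  {"gripper":0,"delta_pos":[-0.06,0.1,0],"dr":[0,0,-0.024]},
  {"gripper":0,"delta_pos":[-0.06,0.1,0],"dr":[0,0,-0.024]},
  {"gripper":0,"delta_pos":[-0.06,0.1,0],"dr":[0,0,-0.024]},
])

```text
t: 4.0
ee_pos: [549.7, 79.5, 92.2]
orientation: [0.211, 1.571, -0.398]
ft_force: [-0.4, -1.9, -0.9]
width: 13.8
```

```bash
cat > chk.py <<'E'
from h import *
import sys
d=cam('scene')
f=np.load('piv.npz');R0=Rn.from_matrix(f['R'])
o,p,R=now(); print(round(o['t'],2),'d(tool0)',np.round(R0.inv().apply(p-f['p']),1),'lean',np.round((R0.inv()*R).as_rotvec(),3),'F(x_b,y_b,z)',np.round([R0.apply([0,0,1])@o['ft_force'],R0.apply([0,1,0])@o['ft_force'],o['ft_force'][2]],1),np.round(o['moment'],2),round(o['width'],1))
W=pts(d);im=d['img'].astype(int);r=(im[...,0]>120)&(im[...,1]<70)&(im[...,2]<70);r[:210]=0;r[262:]=0;r[:,:240]=0;r[:,285:]=0
v,u=np.where(r);print('switch px',u.mean(),v.mean(),len(u),np.nanmedian(W[r],0))
if len(sys.argv)>1: cv2.imwrite('pics/'+sys.argv[1],cv2.resize(d['img'][150:290,220:380,::-1],(640,560)))
E
python3 chk.py r1.png
python3 - <<'E'
from h import *
d=dict(np.load('scene0.npz'));W=pts(d);im=d['img'].astype(int);r=(im[...,0]>120)&(im[...,1]<70)&(im[...,2]<70);r[:210]=0;r[262:]=0;r[:,:240]=0;r[:,285:]=0
v,u=np.where(r);print('switch0',u.mean(),v.mean(),len(u),np.nanmedian(W[r],0))
E
```

```text
4.05 d(tool0) [-2.3  6.2 -0.1] lean [ 0.     0.    -0.121] F(x_b,y_b,z) [ 0.2 -2.6  3.6] [-0.46 -0.01  0.19] 13.7
switch px 263.04545454545456 238.95454545454547 44 [572.03344962 142.19083129  65.76689617]
switch0 263.3061224489796 239.48979591836735 49 [569.90822946 142.8008892   66.02461134]
```

View pics/r1.png

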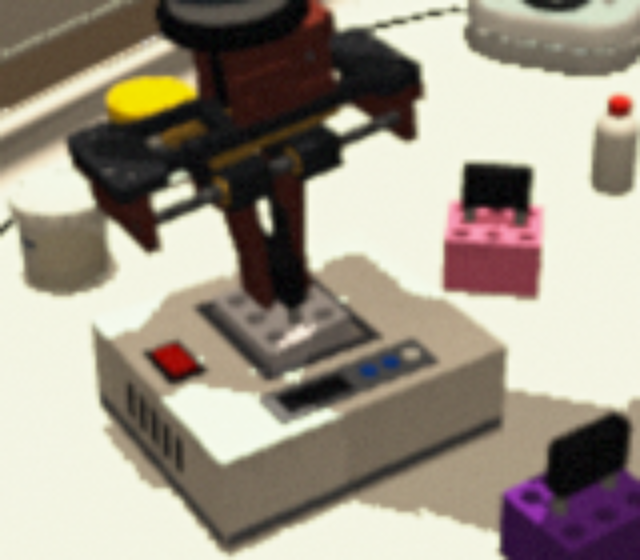

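The block leans toward the switch (crop 290,320) and the bath has not moved: its corners are still at crop (95,325) and (225,545). Now leaning away.

>>> apply_moves([
  {"gripper":0,"delta_pos":[-0.06,-0.116,0],"dr":[0,0,0.024]},
  {"gripper":0,"delta_pos":[-0.06,-0.116,0],"dr":[0,0,0.024]},
  {"gripper":0,"delta_pos":[-0.06,-0.116,0],"dr":[0,0,0.024]},
  {"gripper":0,"delta_pos":[-0.06,-0.116,0],"dr":[0,0,0.024]},
  {"gripper":0,"delta_pos":[-0.06,-0.116,0],"dr":[0,0,0.024]},
])

```text
t: 4.47
ee_pos: [547.2, 74.1, 95.0]
orientation: [0.304, 1.55, -0.302]
ft_force: [2.0, 0.2, -8.3]
width: 13.9
```

>>> apply_moves([
  {"gripper":0,"delta_pos":[-0.06,-0.116,0],"dr":[0,0,0.024]},
  {"gripper":0,"delta_pos":[-0.06,-0.116,0],"dr":[0,0,0.024]},
  {"gripper":0,"delta_pos":[-0.06,-0.116,0],"dr":[0,0,0.024]},
  {"gripper":0,"delta_pos":[-0.06,-0.116,0],"dr":[0,0,0.024]},
  {"gripper":0,"delta_pos":[-0.06,-0.116,0],"dr":[0,0,0.024]},
])

```text
t: 4.88
ee_pos: [545.0, 68.6, 97.7]
orientation: [0.395, 1.524, -0.209]
ft_force: [2.3, 0.3, -9.5]
width: 14.0
```

```bash
python3 chk.py r2.png
```

```text
4.93 d(tool0) [-7.9 -6.8 -0.3] lean [0.001 0.    0.123] F(x_b,y_b,z) [ 1.3 -0.1 -6. ] [-0.73 -0.29  0.08] 13.8
switch px 263.32 239.42 50 [571.20994797 142.78316004  65.7931458 ]
```

View pics/r2.png

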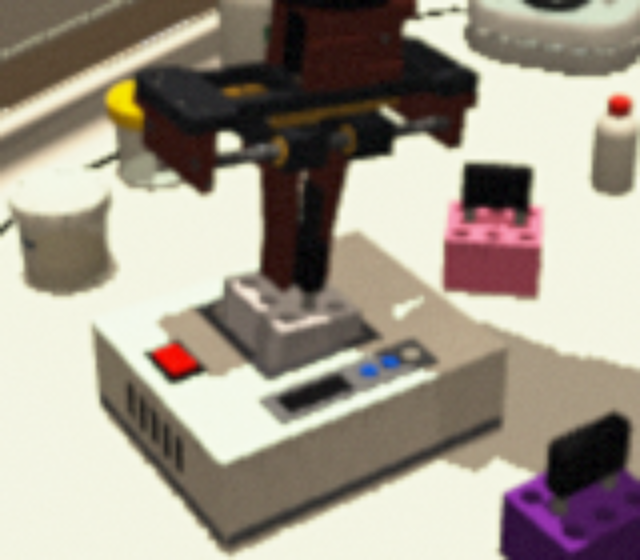

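The switch side has risen out (crop 240,310) and the bath is unmoved. Two more swings.

>>> apply_moves([
  {"gripper":0,"delta_pos":[-0.06,0.131,0],"dr":[0,0,-0.024]},
  {"gripper":0,"delta_pos":[-0.06,0.131,0],"dr":[0,0,-0.024]},
  {"gripper":0,"delta_pos":[-0.06,0.131,0],"dr":[0,0,-0.024]},
  {"gripper":0,"delta_pos":[-0.06,0.131,0],"dr":[0,0,-0.024]},
  {"gripper":0,"delta_pos":[-0.06,0.131,0],"dr":[0,0,-0.024]},
])

```text
t: 5.35
ee_pos: [547.3, 74.5, 101.0]
orientation: [0.303, 1.55, -0.305]
ft_force: [2.3, -2.6, -9.0]
width: 13.9
```

>>> apply_moves([
  {"gripper":0,"delta_pos":[-0.06,0.131,0],"dr":[0,0,-0.024]},
  {"gripper":0,"delta_pos":[-0.06,0.131,0],"dr":[0,0,-0.024]},
  {"gripper":0,"delta_pos":[-0.06,0.131,0],"dr":[0,0,-0.024]},
  {"gripper":0,"delta_pos":[-0.06,0.131,0],"dr":[0,0,-0.024]},
  {"gripper":0,"delta_pos":[-0.06,0.131,0],"dr":[0,0,-0.024]},
])

```text
t: 5.77
ee_pos: [549.8, 80.6, 103.9]
orientation: [0.209, 1.571, -0.399]
ft_force: [0.2, -3.0, -6.5]
width: 13.6
```

```bash
python3 chk.py r3.png
```

```text
5.82 d(tool0) [-14.2   7.   -0.4] lean [-0.     0.001 -0.123] F(x_b,y_b,z) [ 1.4 -3.9 -0.4] [-1.45  0.13  0.06] 13.9
switch px 263.3414634146341 239.0731707317073 41 [570.12780477 142.35287321  66.15399167]
```

View pics/r3.png

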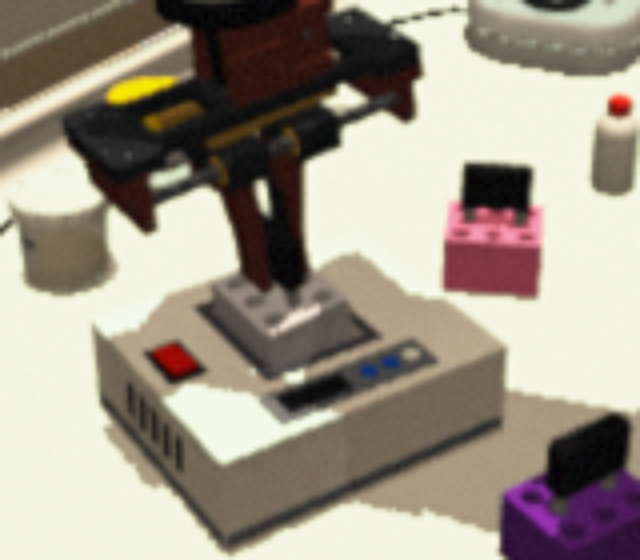

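The block is higher and still in the well (crop 285,320), with the bath unmoved. Now leaning away to bring the switch side past its strip.

>>> apply_moves([
  {"gripper":0,"delta_pos":[-0.06,-0.146,0],"dr":[0,0,0.024]},
  {"gripper":0,"delta_pos":[-0.06,-0.146,0],"dr":[0,0,0.024]},
  {"gripper":0,"delta_pos":[-0.06,-0.146,0],"dr":[0,0,0.024]},
  {"gripper":0,"delta_pos":[-0.06,-0.146,0],"dr":[0,0,0.024]},
  {"gripper":0,"delta_pos":[-0.06,-0.146,0],"dr":[0,0,0.024]},
])

```text
t: 6.23
ee_pos: [547.2, 74.0, 108.1]
orientation: [0.304, 1.55, -0.303]
ft_force: [-1.1, -2.4, 0.6]
width: 13.8
```

>>> apply_moves([
  {"gripper":0,"delta_pos":[-0.06,-0.146,0],"dr":[0,0,0.024]},
  {"gripper":0,"delta_pos":[-0.06,-0.146,0],"dr":[0,0,0.024]},
  {"gripper":0,"delta_pos":[-0.06,-0.146,0],"dr":[0,0,0.024]},
  {"gripper":0,"delta_pos":[-0.06,-0.146,0],"dr":[0,0,0.024]},
  {"gripper":0,"delta_pos":[-0.06,-0.146,0],"dr":[0,0,0.024]},
])

```text
t: 6.65
ee_pos: [544.7, 67.7, 111.0]
orientation: [0.397, 1.524, -0.208]
ft_force: [-0.4, 1.2, -2.0]
width: 13.7
```

```bash
python3 chk.py
python3 - <<'E'
from h import *
f=np.load('piv.npz');R0=Rn.from_matrix(f['R']);o,p,R=now()
show(plan(p,R,f['p']+[0,0,25],R0,5))
E
```

```text
6.7 d(tool0) [-21.1  -7.5  -0.2] lean [ 0.002 -0.     0.124] F(x_b,y_b,z) [-0.   3.5 -2.6] [ 1.03 -0.4   0.03] 13.9
switch px 263.32 239.42 50 [570.16160034 143.12332479  65.83739239]
([-0.06, 0.16, 0.0], [-0.0, 0.0, -0.025])
([-0.06, 0.16, 0.0], [-0.0, 0.0, -0.025])
([-0.07, 0.16, 0.0], [-0.0, 0.0, -0.025])
([-0.07, 0.15, 0.0], [-0.0, 0.0, -0.025])
([-0.08, 0.15, 0.0], [-0.0, 0.0, -0.025])
```

Vertical force is now about the block's own weight, so it is free. Setting it upright, then lifting slowly.

>>> apply_moves([
  {"gripper":0,"delta_pos":[-0.06,0.16,0],"dr":[0,0,-0.0245]},
  {"gripper":0,"delta_pos":[-0.06,0.16,0],"dr":[0,0,-0.0245]},
  {"gripper":0,"delta_pos":[-0.07,0.16,0],"dr":[0,0,-0.0245]},
  {"gripper":0,"delta_pos":[-0.07,0.15,0],"dr":[0,0,-0.0245]},
  {"gripper":0,"delta_pos":[-0.08,0.15,0],"dr":[0,0,-0.0245]},
])

```text
t: 7.12
ee_pos: [547.3, 74.5, 114.6]
orientation: [0.301, 1.55, -0.307]
ft_force: [0.3, -0.4, -2.9]
width: 13.9
```

>>> apply_moves([
  {"gripper":0,"delta_pos":[0,0,0],"dr":[0,0,0]},
  {"gripper":0,"delta_pos":[-0.1,0,0],"dr":[0,0,0]},
  {"gripper":0,"delta_pos":[-0.2,0,0],"dr":[0,0,0]},
  {"gripper":0,"delta_pos":[-0.2,0,0],"dr":[0,0,0]},
  {"gripper":0,"delta_pos":[-0.2,0,0],"dr":[0,0,0]},
])

```text
t: 7.53
ee_pos: [547.4, 74.1, 121.9]
orientation: [0.302, 1.55, -0.306]
ft_force: [0.1, 0.2, -3.4]
width: 13.6
```

```bash
python3 chk.py r5.png
```

```text
7.58 d(tool0) [-32.5  -0.1   0.1] lean [ 0.001 -0.    -0.001] F(x_b,y_b,z) [ 0.3 -0.2 -2.7] [-0.01 -0.13 -0.03] 14.0
switch px 263.3414634146341 239.0731707317073 41 [570.31933683 141.84844644  65.99917083]
```

View pics/r5.png

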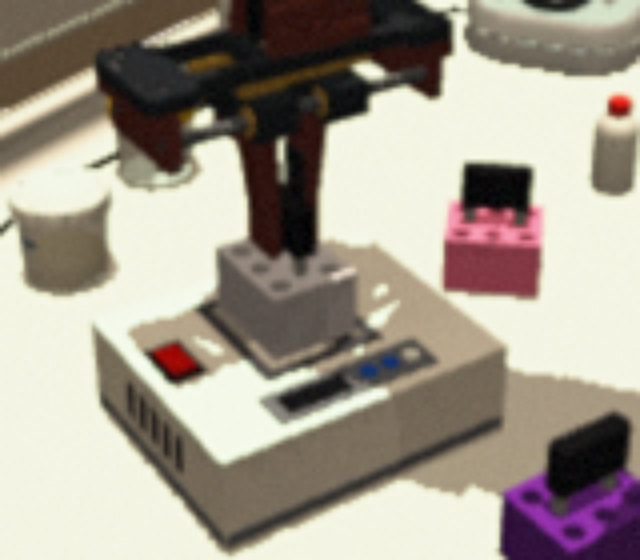

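The block is upright and free, with its underside level with the mouth (crop 290,340) and the bath unmoved. Raising it 25 mm more.

>>> apply_moves([
  {"gripper":0,"delta_pos":[-0.5,0,0],"dr":[0,0,0]},
  {"gripper":0,"delta_pos":[-0.7,0,0],"dr":[0,0,0]},
  {"gripper":0,"delta_pos":[-0.7,0,0],"dr":[0,0,0]},
  {"gripper":0,"delta_pos":[-0.4,0,0],"dr":[0,0,0]},
  {"gripper":0,"delta_pos":[-0.2,0,0],"dr":[0,0,0]},
])

```text
t: 8.0
ee_pos: [548.2, 74.5, 148.0]
orientation: [0.302, 1.548, -0.305]
ft_force: [0.6, 0.7, -3.3]
width: 13.8
```

>>> apply_moves([
  {"gripper":0,"delta_pos":[0,0,0],"dr":[0,0,0]},
  {"gripper":0,"delta_pos":[0,0,0],"dr":[0,0,0]},
  {"gripper":0,"delta_pos":[0,0,0],"dr":[0,0,0]},
  {"gripper":0,"delta_pos":[0,0,0],"dr":[0,0,0]},
  {"gripper":0,"delta_pos":[0,0,0],"dr":[0,0,0]},
])

```text
t: 8.42
ee_pos: [547.4, 74.4, 146.5]
orientation: [0.301, 1.551, -0.306]
ft_force: [-0.3, 0.6, -3.5]
width: 13.8
```

```bash
python3 chk.py r6.png;  python3 - <<'E'
from h import *
d=cam('scene');W=pts(d);m=np.zeros((400,640),bool);m[190:245,265:320]=1
z=W[...,2];q=W[m&(np.hypot(W[...,0]-547.5,W[...,1]-74)<50)&(z>75)&(z<135)];print('block z',np.percentile(q[:,2],[1,5,50,95,99]),len(q)); print(abs(ctrl.get_obs()['qvel']).max())
E
```

```text
8.47 d(tool0) [-56.6   0.   -0.2] lean [ 0.     0.001 -0.002] F(x_b,y_b,z) [-0.7 -0.  -3.8] [ 0.05 -0.12 -0.05] 13.7
switch px 263.275 239.1 40 [570.85012971 142.27092657  66.04009919]
block z [ 89.32133071  92.03881326 118.25019936 128.77647098 130.14604393] 786
0.0012742276457804516
```

View pics/r6.png

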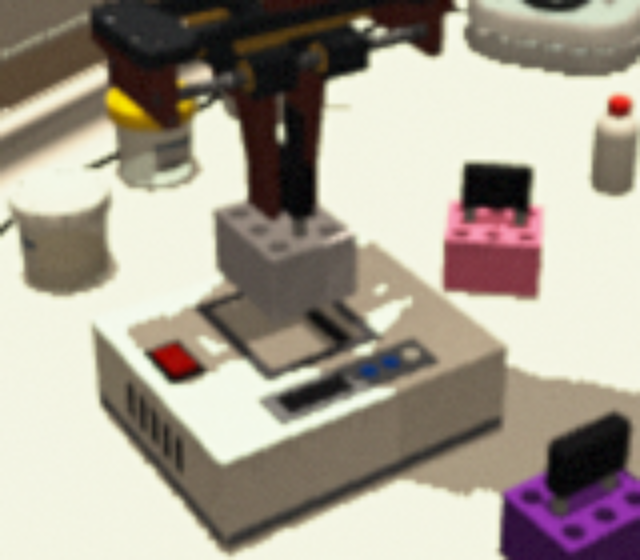

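The block hangs upright above the empty well (crop 285,260), about 25 mm clear. The bath and its neighbours are in place.

```bash
python3 -c "
from workcell import ctrl; print(ctrl.close_job())"
```

```text
the job is handed in; nothing more can be done
None
```

The block is free and I handed the job in while still holding it upright over its well.

I took the grey block by its black handle and rocked it about the strips at ±0.12 rad: toward the switch, away, toward, away. Then I set it upright and lifted it straight up.

**Last checks, at 8.5 s:**
- **Height and place:** the underside is about 25 mm above the bath top (arm pose; depth readings agree within about 2 mm). The block is within 1 mm of straight above where it was seated.
- **Upright and still:** tilt is about 0.002 rad and joint speeds are near zero.
- **Grip:** the opening is 13.7 mm and the downward force is about 3.8 N, which matches the block's weight.
- **Bath and surroundings:** the switch stayed within 1 pixel of its starting position at every check, and the bath corners and nearby things look unmoved in the scene camera view.

The two cameras put the handle up to 4 mm apart. I used a position between them, and the grip closed with only about 4 N of side force.

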